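Loosen the knurled nut of the board press and swing the strap open

TASK

Roll a fingertip round the rim of the big knurled nut on the board press to loosen it (counterclockwise seen from above) by two full turns, stopping before two and a half. Only then push the strap, with its nut end going away from the robot, fully open against its stop beside the boards. Do it by touch alone: grip and lift nothing, and leave the upper board and everything else on the table where they are.

Things in the scene. Friction and masses are not known exactly. Their poses are not given: they have to be found in the camera images.
- nut (a joint): how far the knurled nut is unscrewed, rad: 0 = run fully home, grows counterclockwise seen from above (loosening); one full turn = 6.283, end of thread 18.85. Starts at 0 to 0.5. Stiff thread: about 0.12 N m (3 N at the rim); it stays where left. Each turn raises the nut 3 mm.
- nut_top (a point): centre of the top of the big knurled aluminium nut: an upright-axis disc, 91 mm across its 24 upright ridges (2 mm proud), 22 mm high, rim 88 to 110 mm above the table when home, on a 12 mm stud ending at 124 mm. A dark radial slot, 25 x 5 mm, on top shows its turning; point x points along the slot, z up. All round the rim is free above 86 mm.
- strap (a joint): swing angle of the strap, rad: 0 = across the boards with its end under the knurled nut, grows as its nut end swings away from the robot (clockwise seen from above), stop at 1.6 (fully open, beside the boards). Friction about 0.15 N m; it stays where it is left.
- strap_push (a point): point on the strap's long near side face, 90 mm from the pivot axis, halfway up. The strap is a flat dark steel bar 36 mm wide, 10 mm thick, from 76 to 86 mm above the table; a 40 mm round pad on a stem under its middle clears the upper board by 1.5 mm. Axes turn with the strap: y along it from pivot to nut end, x into the strap, square to this face, z up.
- strap_pivot (a point): on the strap's upright pivot axis, 81 mm above the table (half the strap's thickness); axes as strap_push. A fixed plain hexagon nut, 24 mm across, sits on top here, up to 99 mm. With the strap closed the knurled nut's axis is 180 mm away along the strap.
- press: the board press, fixed to the table: plywood base 170 (x) x 250 (y) x 18 mm, origin centre of its underside, z up; its x axis points roughly away from the robot. A square wooden board is fixed on it; stud and knurled nut at y = +90 mm, strap pivot at y = -90 mm.
- upper_board: loose square wooden board, 130 x 130 x 20 mm, lying on the fixed lower board under the strap; origin centre of its underside, top face 58 mm above the table; leave it where it is
- g_clamp: loose black G-clamp lying flat, about 110 x 190 mm, 28 mm high; origin on its underside; leave it alone
- jar: loose small lidded jar, 56 mm across, 55 mm high; origin on its underside; leave it alone
- screwdriver: loose screwdriver lying flat; origin on its underside; leave it alone
- bowl: loose white bowl, 90 mm across, 45 mm high; origin on its underside; leave it alone
- spare_board: loose small wooden board lying flat, 90 x 90 x 18 mm; origin on its underside; leave it alone
- bottle: loose upright bottle, 56 mm across, 140 mm high; origin on its underside; leave it alone

How it is judged:
On the way, in this order (a step that is already met when the one before it is completed fails the run):
1. the knurled nut is loosened by two full turns (at least 1.9 turns from home) (value of joint nut above 11.94 rad and value of joint strap below 0.15 rad), for 0.2 s.
2. the strap is swung open to its stop (value of joint strap above 1.45 rad), for 0.2 s.
At the end, for the whole second after the job is handed in: The knurled nut stands 1.9 to 2.6 turns from home (11.94 to 16.34 rad), the strap is open to at least 1.45 of its 1.6 rad, both are at rest, the upper board is within 15 mm and every other loose thing within 25 mm of where it began (value of joint nut between 11.94 and 16.34 rad and value of joint strap above 1.45 rad and distance of upper_board from where it was at the start of the episode below 0.015 m and velocity of joint nut between -0.05 and 0.05 rad/s and velocity of joint strap between -0.05 and 0.05 rad/s and not (distance of any of g_clamp, jar, screwdriver, bowl, spare_board, bottle from where it was at the start of the episode above 0.025 m)); the robot touches nothing.
It fails at once if the nut is turned well past two and a half turns (over 2.6 turns from home) (value of joint nut above 16.34 rad).
It fails at once if the strap is moved (over 0.15 rad) before the nut is loosened two turns (value of joint strap above 0.15 rad and value of joint nut below 11.94 rad).
It fails at once if the upper board is lifted or shifted by more than 15 mm (distance of upper_board from where it was at the start of the episode above 0.015 m).
It fails at once if another loose thing is lifted, carried or pushed more than 25 mm (distance of any of g_clamp, jar, screwdriver, bowl, spare_board, bottle from where it was at the start of the episode above 0.025 m).
It also fails if it takes over 72 s, if anything falls off the work surface, if the arm or the gripper's body presses on something with over 40 N, if the wrist force passes 120 N, or if a joint passes its speed limit or range.

ROBOT

A 6-joint arm with a two-finger parallel gripper is mounted at the origin on the work surface. World frame = base frame: x ahead of the robot, y to its left, z up, the work surface at z = 0. Lengths are in m, angles in rad, forces in N, time in s.
With the tool pointing down it reaches from about 0.4 to 0.825 m from the base axis. Payload 7 kg.
Tool frame: the origin (TCP) lies between the finger pads; the fingertips stand 8 mm ahead of it and the grasp point (between the pads) lies 11 mm behind it (arm.finger_overhang is the distance from the TCP to the fingertips, in m); z points along the fingers, y is the line along which they close (so a half turn about z gives the same grasp; the last joint's range is limited). The gripper opens to 88 mm and grips with 3 to 60 N. Pads are 19 mm wide; open, the fingers measure 130 mm over their backs; the gripper's body (78 mm by 193 mm) begins 47 mm behind the grasp point.
Start: joints at [1.619, 0.359, 0.012, 0, -1.224, -0.288], TCP at [0.16, 0.656, 0.235] pointing down, gripper open.
Joint ranges: [-3.07, 3.07], [-1.43, 2.12], [-1.02, 1.25], [-3.03, 1.67], [-3.05, -0], [-3.03, 3.03]. Speed limits (rad/s): [2.39, 2.39, 3.01, 3.14, 3.14, 3.14].

INTERFACE

Orientations are given as [roll, pitch, yaw] about the fixed x, y, z axes, in that order (R = Rz(yaw) Ry(pitch) Rx(roll)).
In Python, from station import arm gives the robot as it stands.
- The arm moves only by the tool move_arm, never from a script. Its argument "rows" is text: rows parted by semicolons, each of 7 numbers parted by spaces: the turn, a rotation vector about the tool's x, y, z in degrees, then the shift along the tool's x, y, z in m, then the finger opening in m, from 0 to 0.0876. A call has 1 to 8 rows; each row shifts and turns the commanded pose from where the row before left it, along the tool's axes as they then stand; what a row does not reach is not made up. A row lasts 1/8 s, in which the tool goes at most 62.5 mm and 10.7 degrees, less where a joint would pass 70% of its speed; a pose out of reach is approached as far as the arm can. A call is refused whole if a number of a shift passes 0.0625 or a number of a turn 10.7, either way. A call with a gripper value outside its range is refused whole. The fingers move at their own pace and stop on an object; "squeeze" is the grip in N (left out, the last holds). Time passes only in rows, so rows that do not move let the fingers close. It gives the time, the measured TCP pose, the force, the opening and the grip force at its end, in the units of the state.
- arm.get_state(): the state, without advancing time (a new reading comes with each control period).
- arm.grab_frame(name): name is "scene" or "top"; returns (picture, depth): 420x560x3 uint8, blue, green, red; 420x560 float32, m along the optical axis (not along the pixel's ray), 0 where there is no reading.
- arm.camera_model(name): a dict with "mtx" (3x3 intrinsics, pixels), "camera_from_world" (4x4, takes a point from world to camera coordinates). Camera axes: x right, y down, z forward; pixel columns grow to the right and rows downward; lengths in m; the calibration is good to about 2 mm. A picture is of the moment at which its call begins. camera_model takes no time and is no camera call.
- arm.job_done(): hands the job in; it is judged then, once.
The state is a dict: "t": time; "q": joint angles; "qd": joint speeds; "joint_efforts": joint torques, N m; "eef_pos": TCP position; "ee_rot": TCP orientation; "force": force on the tool from outside, world axes, zero at the start; "moment": the same for the moment, N m; "width": finger opening in m; "gripper_force": force on a finger pad.
Only numpy, scipy, OpenCV 4.12 (cv2) and the standard library are available. Lean on these libraries where they do the work, as an engineer would, in place of code of your own. Each camera call takes 0.05 s, during which the arm holds its last target. There are 200 camera calls.

## Working session

There is one attempt and no reset: what is moved stays moved. The work goes in short steps, Python scripts to look and compute and a tool call to move; the robot and the scene stay as the last step left them, time stands still between calls to the robot, and variables do not carry over. Pictures are saved under pics/ and viewed, at most 10 in all, crops included, and the job is handed in when it is done.

Besides the shell and the picture viewer there is one more tool, called after "Emit:" by a JSON object that holds its "method" and its "body". move_arm: Moves the arm, as the interface text tells. Its arguments: {"type":"object","properties":{"rows":{"type":"string"},"squeeze":{"type":"number"}},"required":["rows"]}

```bash
mkdir -p pics; ls; python3 - <<'E'
from station import arm
import cv2
for n in("scene","top"):
    p,d=arm.grab_frame(n); cv2.imwrite(f"pics/{n}0.png",p)
    print(arm.camera_model(n))
print(arm.get_state())
E
```

```text
pics
{'mtx': array([[509.26643347,   0.        , 279.79669443],
       [  0.        , 509.26643347, 212.00775994],
       [  0.        ,   0.        ,   1.        ]]), 'camera_from_world': array([[ 0.81004838,  0.58635246, -0.00352425, -0.47817185],
       [ 0.49274311, -0.68396007, -0.53796175, -0.24985263],
       [-0.31784565,  0.43403849, -0.84296188,  1.40439802],
       [ 0.        ,  0.        ,  0.        ,  1.        ]])}
{'mtx': array([[379.10730624,   0.        , 280.09694446],
       [  0.        , 379.10730624, 208.52955774],
       [  0.        ,   0.        ,   1.        ]]), 'camera_from_world': array([[-2.99936350e-03, -9.99872548e-01,  1.56809400e-02,
        -7.81840278e-03],
       [-9.80488997e-01, -1.41638989e-04, -1.96573920e-01,
         5.83214455e-01],
       [ 1.96551087e-01, -1.59645858e-02, -9.80363607e-01,
         7.37902800e-01],
       [ 0.00000000e+00,  0.00000000e+00,  0.00000000e+00,
         1.00000000e+00]])}
{'t': 0.1, 'q': array([ 1.61911546e+00,  3.59297446e-01,  1.11601184e-02, -3.27078201e-04,
       -1.22407157e+00, -2.88101257e-01]), 'qd': array([-1.81568420e-03, -1.49042188e-03,  1.23394073e-03,  2.50711253e-05,
       -1.88518044e-04,  2.62525272e-04]), 'joint_efforts': array([-1.45647824e-03, -5.84163558e+01,  2.93750256e+01,  7.01550275e+00,
        1.01607552e-02, -4.89055708e-05]), 'eef_pos': array([0.16022289, 0.65528062, 0.23372873]), 'ee_rot': array([ 3.14015092e+00, -1.06577438e-04, -2.39893414e-01]), 'force': array([-1.32347565, -0.34791629,  0.20754756]), 'moment': array([-0.00443862,  0.01913054,  0.00047588]), 'gripper_force': 0.0, 'width': 0.0875803904680342}
```

View pics/top0.png

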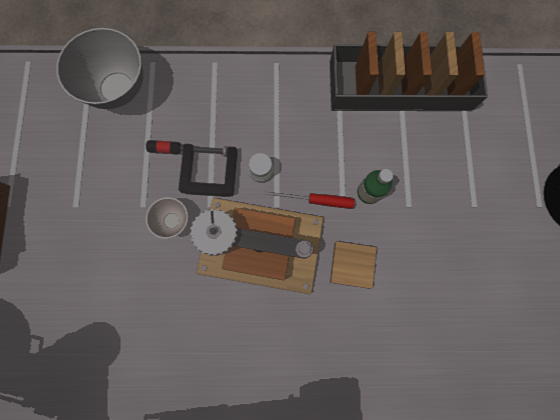

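View pics/scene0.png

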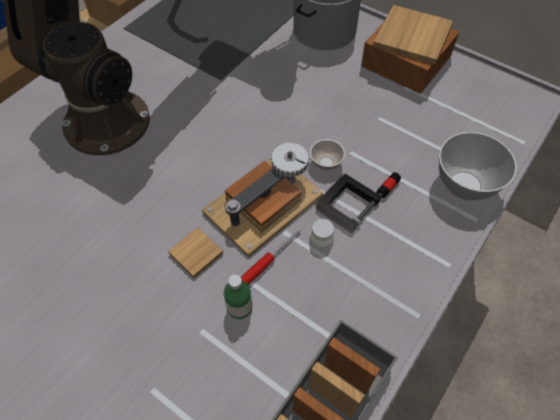

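The top view shows the nut at about (214,232), the strap pivot at (304,249), the bowl at (167,219) just left of the nut, and the bottle at (375,187). The scene view agrees, with the nut at (290,160) and the pivot at (233,208).

```bash
cat > h.py <<'E'
from station import arm
import cv2, numpy as np
def ray(n,px,z):
    m=arm.camera_model(n);K=m["mtx"];T=m["camera_from_world"];R=T[:3,:3];c=-R.T@T[:3,3]
    d=R.T@np.linalg.solve(K,[*px,1.]); return c+d*(z-c[2])/d[2]
def cloud(n,d):
    m=arm.camera_model(n);K=m["mtx"];T=m["camera_from_world"]
    v,u=np.mgrid[:420,:560]; c=np.stack([(u-K[0,2])/K[0,0]*d,(v-K[1,2])/K[1,1]*d,d],-1)
    return (c-T[:3,3])@T[:3,:3]
E
python3 - <<'E'
from h import *
for n,a,b in(("top",(214,232),(304,249)),("scene",(290,160),(233,206))):
    p,d=arm.grab_frame(n); w=cloud(n,d)
    g0=ray(n,a,.11); h0=ray(n,b,.099); print(n,"guess",g0,h0)
    ok=d>0
    for z0,z1,g,r in((.104,.116,g0,.06),(.092,.104,h0,.03),(.07,.09,(g0+h0)/2,.045),(.052,.063,(g0+h0)/2,.12)):
        m=ok&(w[...,2]>z0)&(w[...,2]<z1)&(np.hypot(w[...,0]-g[0],w[...,1]-g[1])<r)
        q=w[m].astype(np.float32)
        print(z0,len(q),q.mean(0),"circ",cv2.minEnclosingCircle(q[:,:2].copy()),"rect",cv2.minAreaRect(q[:,:2].copy()))
    x,y=a; c=p[y-35:y+35,x-40:x+40]; cv2.imwrite(f"pics/{n}1.png",cv2.resize(c,None,fx=5,fy=5,interpolation=cv2.INTER_CUBIC))
a=cv2.imread("pics/top1.png");b=cv2.imread("pics/scene1.png");cv2.imwrite("pics/both1.png",np.hstack([a,b]))
E
```

```text
top guess [0.52655206 0.11990361 0.11      ] [ 0.49452952 -0.05434543  0.099     ]
0.104 1607 [0.5274514  0.12094366 0.10934642] circ ((0.5280672311782837, 0.1215427964925766), 0.04530034586787224) rect ((0.5284023284912109, 0.12210766971111298), (0.08846394717693329, 0.08887502551078796), 0.1907922774553299)
0.092 100 [ 0.49652573 -0.05534393  0.09811371] circ ((0.4965657591819763, -0.05530274659395218), 0.011669086292386055) rect ((0.4957124590873718, -0.055601585656404495), (0.0207389984279871, 0.021445322781801224), 79.69266510009766)
0.07 806 [0.51171434 0.03243161 0.08518129] circ ((0.5104308128356934, 0.03274371102452278), 0.045013900846242905) rect ((0.5121506452560425, 0.03238799422979355), (0.0892069935798645, 0.035947490483522415), 80.07275390625)
0.052 2709 [0.5076275  0.034222   0.05734618] circ ((0.5108039379119873, 0.03494013845920563), 0.09054562449455261) rect ((0.511560320854187, 0.03526530787348747), (0.13009490072727203, 0.13017088174819946), 79.69253540039062)
scene guess [0.53806622 0.11348116 0.11      ] [ 0.50520679 -0.05963845  0.099     ]
0.104 873 [0.532377
[... 193 characters left out ...]
5832824707031)
0.092 82 [ 0.5001037  -0.05720332  0.09722291] circ ((0.5005568265914917, -0.05946848914027214), 0.014418167993426323) rect ((0.4991602599620819, -0.05791150778532028), (0.023772303014993668, 0.02256021462380886), 80.42192077636719)
0.07 524 [0.5167616  0.02714488 0.08431146] circ ((0.5212832689285278, 0.026935622096061707), 0.04493551701307297) rect ((0.5150039196014404, 0.02772577665746212), (0.08914640545845032, 0.03922900930047035), 80.7407455444336)
0.052 1716 [0.5223075  0.02918898 0.05686595] circ ((0.5127996802330017, 0.026831023395061493), 0.09550660848617554) rect ((0.5110562443733215, 0.015916608273983), (0.16828717291355133, 0.13233958184719086), 79.32823181152344)
```

View pics/both1.png

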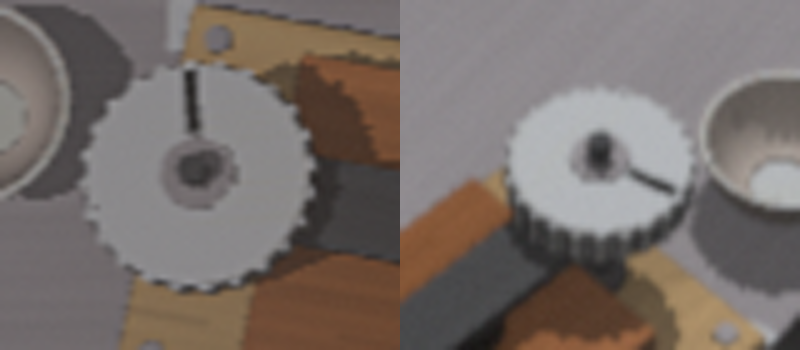

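Both views put the nut at about (0.529, 0.121) and the pivot at about (0.497, -0.057), 180 mm apart as stated. The slot points along about +x. I'll square the tool, close the fingers and approach.

Emit:
{"method": "move_arm", "body": {"rows": "0 0 -6.9 0 0 0 0; 0 0 -6.9 0 0 0 0; 0 0 0 0.029 0.0535 0 0; 0 0 0 0.029 0.0535 0 0; 0 0 0 0.029 0.0535 0 0; 0 0 0 0.029 0.0535 0 0; 0 0 0 0.029 0.0535 0 0; 0 0 0 0.029 0.0535 0 0", "squeeze": 5}}

```text
t: 1.2
eef_pos: [0.3352, 0.333, 0.2347]
ee_rot: [-3.141, -0.0, 0.002]
force: [1.1, -0.1, 0.8]
width: 0.0134
gripper_force: 0.0
```

Emit:
{"method": "move_arm", "body": {"rows": "0 0 0 0.028 0.05 0 0; 0 0 0 0.028 0.05 0 0; 0 0 0 0.028 0.05 0 0; 0 0 0 0.028 0.05 0 0; 0 0 0 0 0 0.045 0; 0 0 0 0 0 0.045 0; 0 0 0 0 0 0.042 0; 0 0 0 0 0 0 0"}}

```text
t: 2.2
eef_pos: [0.445, 0.1334, 0.1003]
ee_rot: [3.138, 0.005, 0.0]
force: [-0.5, -0.3, -0.6]
width: 0.0007
gripper_force: 0.0
```

```bash
python3 - <<'E'
from h import *
p,d=arm.grab_frame("scene"); cv2.imwrite("pics/s2.png",cv2.resize(p[60:240,170:410],None,fx=3,fy=3,interpolation=cv2.INTER_CUBIC))
s=arm.get_state();print(s["eef_pos"],s["force"],s["q"])
E
```

```text
[0.44650715 0.13446419 0.1023237 ] [ 0.17949569 -0.05531376  0.52188215] [ 7.16671594e-01  1.52803487e-01 -6.12276273e-01  4.31780563e-04
 -8.08533861e-01  8.55106472e-01]
```

View pics/s2.png

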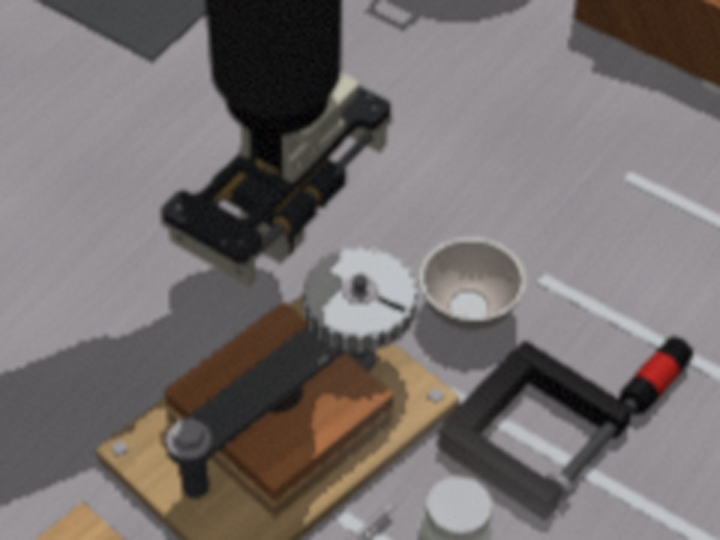

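The crop shows the gripper clear on the near side of the nut, with the slot at (390,303) still visible. Next I'll feel for the rim.

Emit:
{"method": "move_arm", "body": {"rows": "0 0 0 0.018 0 0 0; 0 0 0 0.005 0 0 0; 0 0 0 0.004 0 0 0; 0 0 0 0 0 0 0"}}

```text
t: 2.75
eef_pos: [0.4733, 0.1348, 0.1028]
ee_rot: [-3.141, 0.001, 0.0]
force: [-4.2, 0.2, 2.2]
width: 0.0006
gripper_force: 2.0
```

Emit:
{"method": "move_arm", "body": {"rows": "0 0 0 0.002 0 0 0; 0 0 0 0.002 0 0 0; 0 0 0 0 0 0 0"}}

```text
t: 3.12
eef_pos: [0.4738, 0.1336, 0.102]
ee_rot: [3.139, 0.007, -0.001]
force: [-18.6, 3.7, 9.8]
width: 0.0004
gripper_force: 9.3
```

Contact came at x≈0.4735, as predicted. 4 mm of overdrive gives about 19 N. Now the first stroke, then I'll check the slot.

Emit:
{"method": "move_arm", "body": {"rows": "0 0 0 0 0.012 0 0; 0 0 0 0 0.011 0 0; 0 0 0 0 0.011 0 0; 0 0 0 0 0 0 0"}}

```text
t: 3.62
eef_pos: [0.4758, 0.0994, 0.1023]
ee_rot: [3.14, 0.003, 0.0]
force: [-6.2, -2.3, 2.8]
width: 0.0005
gripper_force: 3.4
```

```bash
cat > slot.py <<'E'
from h import *
import sys
# slot angle: darkest direction on ring of radius 20-34 mm round nut centre at top height, each camera
def slot(z=.11,C=(.529,.121)):
    out=[]
    for n in("scene","top"):
        p,_=arm.grab_frame(n); g=p.max(2).astype(np.float32); m=arm.camera_model(n);T=m["camera_from_world"]
        a=np.deg2rad(np.arange(0,360,2)); r=np.arange(.019,.034,.0015); A,Rr=np.meshgrid(a,r)
        w=np.stack([C[0]+Rr*np.cos(A),C[1]+Rr*np.sin(A),np.full_like(A,z)],-1)@T[:3,:3].T+T[:3,3]
        q=w@m["mtx"].T; uv=(q[...,:2]/q[...,2:]).astype(np.float32)
        s=cv2.remap(g,uv[...,0],uv[...,1],cv2.INTER_LINEAR).mean(0); s=(np.roll(s,1)+s+np.roll(s,-1))/3
        i=int(s.argmin()); out.append((n,2*i,round(float(s[i])),round(float(np.median(s)))))
    return out
if __name__=="__main__":
    print(slot(float(sys.argv[1]) if len(sys.argv)>1 else .11)); s=arm.get_state(); print(s["t"],s["eef_pos"].round(4),s["force"].round(1))
E
python3 slot.py
```

```text
[('scene', 50, 102, 115), ('top', 194, 42, 51)]
3.725 [0.4758 0.0995 0.1023] [-6.9 -2.5  3.2]
```

Scene view puts the slot at about 50°, which matches a 34 mm roll without slip. I'll continue around the near-right corner.

Emit:
{"method": "move_arm", "body": {"rows": "0 0 0 0.0035 0.0142 0 0; 0 0 0 0.0097 0.0151 0 0; 0 0 0 0.0151 0.0097 0 0; 0 0 0 0.0142 0.0015 0 0; 0 0 0 0 0 0 0"}}

```text
t: 4.35
eef_pos: [0.522, 0.0606, 0.1025]
ee_rot: [3.142, -0.001, 0.0]
force: [0.2, 0.2, 0.1]
width: 0.0006
gripper_force: 0.0
```

```bash
python3 slot.py
```

```text
[('scene', 270, 30, 64), ('top', 288, 42, 62)]
4.45 [0.5205 0.0606 0.1023] [-0.6  0.8 -0.8]
```

Emit:
{"method": "move_arm", "body": {"rows": "0 0 0 0.005 -0.002 0 0; 0 0 0 0 -0.002 0 0; 0 0 0 0 0 0 0"}}

```text
t: 4.82
eef_pos: [0.5248, 0.0626, 0.1026]
ee_rot: [3.138, 0.002, 0.002]
force: [2.0, -12.2, 1.7]
width: 0.0005
gripper_force: 5.8
```

Emit:
{"method": "move_arm", "body": {"rows": "0 0 0 0 -0.002 0 0; 0 0 0 0 -0.002 0 0; 0 0 0 0 0 0 0"}}

```text
t: 5.2
eef_pos: [0.5236, 0.0633, 0.1026]
ee_rot: [3.133, 0.005, 0.001]
force: [1.4, -27.7, 5.5]
width: 0.0003
gripper_force: 13.8
```

```bash
python3 - <<'E'
from h import *
p,d=arm.grab_frame("scene"); q,d=arm.grab_frame("top")
a=cv2.resize(p[90:230,220:360],(400,400),interpolation=cv2.INTER_CUBIC);b=cv2.resize(q[170:290,160:280],(400,400),interpolation=cv2.INTER_CUBIC)
cv2.imwrite("pics/s3.png",np.hstack([a,b]))
E
```

```text
(no output)
```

View pics/s3.png

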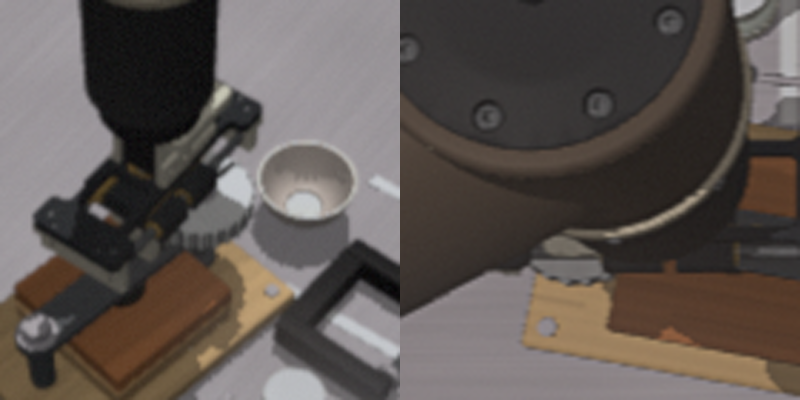

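The scene crop shows the tip on the strap side of the nut, and the contact gives the closed tip's half thickness as about 13.5 mm. I'll rework the path with that: far-right corner, then the far side.

Emit:
{"method": "move_arm", "body": {"rows": "0 0 0 0.013 0.002 0 0; 0 0 0 0.0142 -0.0025 0 0; 0 0 0 0.0151 -0.0097 0 0; 0 0 0 0.0097 -0.0151 0 0; 0 0 0 0.0025 -0.0142 0 0; 0 0 0 0 -0.0135 0 0; 0 0 0 0 -0.0135 0 0; 0 0 0 0 0 0 0"}}

```text
t: 6.3
eef_pos: [0.5848, 0.1377, 0.1046]
ee_rot: [-3.139, -0.009, 0.004]
force: [12.4, 0.2, -1.8]
width: 0.0005
gripper_force: 6.1
```

```bash
python3 slot.py; sed -i 's/if __name__/def crops(f):\n    p,_=arm.grab_frame("scene");q,_=arm.grab_frame("top")\n    cv2.imwrite(f,np.hstack([cv2.resize(p[120:200,250:330],(400,400),interpolation=cv2.INTER_CUBIC),cv2.resize(q[190:270,174:254],(400,400),interpolation=cv2.INTER_CUBIC)]))\nif __name__/' slot.py; python3 -c "
from slot import *
crops('pics/s4.png')"
```

```text
[('scene', 102, 25, 53), ('top', 220, 50, 112)]
6.4 [0.5848 0.1376 0.1046] [11.5  1.1 -0.5]
```

View pics/s4.png

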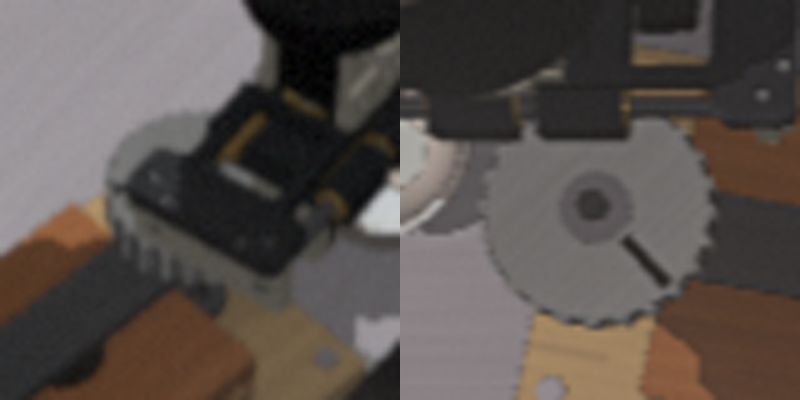

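In the top crop the slot (650,262) points to about 220°, so the nut has turned about 215° without slip. Now the left side.

Emit:
{"method": "move_arm", "body": {"rows": "0 0 0 -0.0025 -0.0122 0 0; 0 0 0 -0.0097 -0.0145 0 0; 0 0 0 -0.0151 -0.0092 0 0; 0 0 0 -0.0142 -0.0023 0 0; 0 0 0 -0.0095 0 0 0; 0 0 0 -0.0095 0 0 0"}}

```text
t: 7.25
eef_pos: [0.5254, 0.1829, 0.1061]
ee_rot: [-3.127, -0.015, 0.005]
force: [2.4, 28.3, 0.2]
width: 0.0008
gripper_force: 14.1
```

```bash
python3 slot.py
```

```text
[('scene', 108, 40, 111), ('top', 14, 40, 55)]
7.35 [0.5242 0.1828 0.106 ] [-1.2 29.8  3.1]
```

Emit:
{"method": "move_arm", "body": {"rows": "0 0 0 -0.0142 0.0015 0 0; 0 0 0 -0.0151 0.0097 0 0; 0 0 0 -0.0097 0.0151 0 0; 0 0 0 -0.0025 0.0142 0 0; 0 0 0 0 0.0135 0 0; 0 0 0 0 0.0145 0 0"}}

```text
t: 8.1
eef_pos: [0.4738, 0.1039, 0.1017]
ee_rot: [3.14, 0.007, 0.001]
force: [-13.5, 3.0, 5.5]
width: 0.0006
gripper_force: 5.9
```

```bash
python3 slot.py .114
```

```text
[('scene', 102, 56, 118), ('top', 178, 41, 55)]
8.2 [0.4747 0.1028 0.1017] [-8.3 -2.5  1.3]
```

Scene slot is at about 102° (unwrapped 462°), so about 457° turned. Continuing round the second time.

Emit:
{"method": "move_arm", "body": {"rows": "0 0 0 0.0025 0.0112 0 0; 0 0 0 0.0097 0.0141 0 0; 0 0 0 0.0151 0.0097 0 0; 0 0 0 0.0142 0.0025 0 0; 0 0 0 0.0095 0 0 0; 0 0 0 0.0095 0 0 0"}}

```text
t: 8.95
eef_pos: [0.5352, 0.0628, 0.1017]
ee_rot: [3.135, 0.008, 0.001]
force: [-5.4, -20.2, 4.3]
width: 0.0003
gripper_force: 10.2
```

```bash
python3 slot.py .115
```

```text
[('scene', 256, 28, 64), ('top', 260, 38, 51)]
9.05 [0.536  0.0628 0.1017] [ -1.4 -20.6   3.3]
```

Emit:
{"method": "move_arm", "body": {"rows": "0 0 0 0.0142 -0.0025 0 0; 0 0 0 0.0151 -0.0097 0 0; 0 0 0 0.0097 -0.0151 0 0; 0 0 0 0.0025 -0.0142 0 0; 0 0 0 0 -0.0135 0 0; 0 0 0 0 -0.0135 0 0; 0 0 0 0 0 0 0"}}

```text
t: 9.93
eef_pos: [0.5843, 0.1386, 0.1041]
ee_rot: [-3.139, -0.008, 0.003]
force: [10.6, 2.8, -1.9]
width: 0.0002
gripper_force: 5.6
```

```bash
python3 slot.py .116
```

```text
[('scene', 96, 23, 51), ('top', 346, 46, 112)]
10.025 [0.5843 0.1385 0.1042] [11.   1.9 -2.6]
```

Slot is at 346° (706° unwrapped), so about 700° turned. One more quarter gives roughly 2.2 turns, then I'll back off and check.

Emit:
{"method": "move_arm", "body": {"rows": "0 0 0 -0.0025 -0.0122 0 0; 0 0 0 -0.0097 -0.0145 0 0; 0 0 0 -0.0151 -0.0092 0 0; 0 0 0 -0.0142 -0.0013 0 0; 0 0 0 0 -0.03 0 0; 0 0 0 0 0 -0.06 0; 0 0 0 0 0 -0.06 0; 0 0 0 -0.06 0 0 0"}}

```text
t: 11.02
eef_pos: [0.4825, 0.206, 0.2276]
ee_rot: [-3.136, -0.009, 0.001]
force: [-2.3, 1.4, -0.9]
width: 0.0001
gripper_force: 0.0
```

Emit:
{"method": "move_arm", "body": {"rows": "0 0 0 -0.06 0 0 0; 0 0 0 -0.03 0.05 0 0; 0 0 0 0 0.06 0 0; 0 0 0 0 0.06 0 0; 0 0 0 0 0 0 0"}}

```text
t: 11.65
eef_pos: [0.3878, 0.03, 0.2229]
ee_rot: [-3.141, -0.001, -0.003]
force: [-0.0, 0.8, -0.4]
width: 0.0005
gripper_force: 0.0
```

```bash
python3 slot.py .116; python3 -c "
from slot import *
crops('pics/s5.png')
for n in('scene','top'):
    p,d=arm.grab_frame(n);w=cloud(n,d);m=(d>0)&(np.hypot(w[...,0]-.529,w[...,1]-.121)<.035);print(n,np.median(w[m][:,2]))
"
```

```text
[('scene', 62, 103, 192), ('top', 66, 59, 161)]
11.75 [0.3887 0.0326 0.2229] [-0.7  1.1  0. ]
scene 0.11499247714427009
top 0.11605416523014002
```

View pics/s5.png

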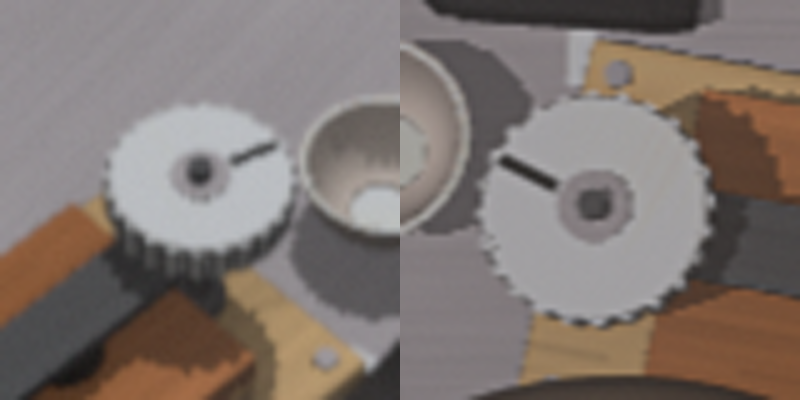

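Slot reads 64° in both views and the nut top is at 116 mm, so the nut has turned about 780° (2.2 turns) and the strap hasn't moved. Now I'll plan the strap push.

```bash
python3 - <<'E'
from h import *
print("bottle",ray("top",(385,176),.14),arm.get_state()["eef_pos"])
P=np.array([.497,-.0565]);a0=np.deg2rad(79.7);prev=None
for t in[-.15,0,.2,.4,.6,.8,1.,1.2,1.4,1.6,1.65]:
    a=a0-t;u=np.array([np.cos(a),np.sin(a)]);m=np.array([-u[1],u[0]])
    f=P+.09*u+(.018+.0095*abs(m[0])+.0135*abs(m[1]))*m
    print(t,f.round(4),None if prev is None else (f-prev).round(4));prev=f
E
```

```text
bottle [ 0.6304839 -0.2089613  0.14     ] [0.38866207 0.03382395 0.22252306]
-0.15 [0.4718 0.0343] None
0 [0.4838 0.0374] [0.012  0.0031]
0.2 [0.5008 0.0389] [0.017  0.0015]
0.4 [0.5184 0.0371] [ 0.0176 -0.0018]
0.6 [0.5359 0.0316] [ 0.0175 -0.0055]
0.8 [0.5525 0.0223] [ 0.0166 -0.0093]
1.0 [0.5672 0.0093] [ 0.0147 -0.013 ]
1.2 [ 0.5791 -0.007 ] [ 0.0119 -0.0163]
1.4 [ 0.5873 -0.0257] [ 0.0082 -0.0188]
1.6 [ 0.5919 -0.0427] [ 0.0046 -0.017 ]
1.65 [ 0.5926 -0.0472] [ 0.0006 -0.0045]
```

Emit:
{"method": "move_arm", "body": {"rows": "0 0 0 0.038 0 0 0; 0 0 0 0.036 -0.002 0 0; 0 0 0 0 0 0.05 0; 0 0 0 0 0 0.05 0; 0 0 0 0 0 0.043 0; 0 0 0 0 0 0 0"}}

```text
t: 12.7
eef_pos: [0.4604, 0.0348, 0.0769]
ee_rot: [3.138, 0.007, 0.002]
force: [0.0, -0.6, 0.8]
width: 0.0007
gripper_force: 0.0
```

Emit:
{"method": "move_arm", "body": {"rows": "0 0 0 0.012 -0.0015 0 0; 0 0 0 0.012 -0.001 0 0; 0 0 0 0.017 -0.0015 0 0; 0 0 0 0.0176 0.0018 0 0; 0 0 0 0.0175 0.0055 0 0; 0 0 0 0 0 0 0"}}

```text
t: 13.45
eef_pos: [0.5408, 0.0314, 0.0795]
ee_rot: [-3.141, -0.002, 0.0]
force: [-0.6, 0.5, -0.1]
width: 0.0005
gripper_force: 0.0
```

Emit:
{"method": "move_arm", "body": {"rows": "0 0 0 0.0145 0.0093 0 0; 0 0 0 0.0137 0.013 0 0; 0 0 0 0.0119 0.0163 0 0; 0 0 0 0.0082 0.0188 0 0; 0 0 0 0.0046 0.017 0 0; 0 0 0 0 0.007 0 0; 0 0 0 0 0 0 0"}}

```text
t: 14.32
eef_pos: [0.591, -0.0391, 0.0796]
ee_rot: [-3.127, -0.002, -0.002]
force: [-17.7, 66.6, 12.9]
width: 0.0004
gripper_force: 30.9
```

```bash
python3 - <<'E'
from h import *
p,d=arm.grab_frame("scene"); cv2.imwrite("pics/s6.png",cv2.resize(p[100:300,170:410],None,fx=2.5,fy=2.5,interpolation=cv2.INTER_CUBIC))
s=arm.get_state();print(s["eef_pos"],s["force"])
E
```

```text
[ 0.59096545 -0.03907216  0.07953181] [-16.85628794  66.323516    13.01354563]
```

View pics/s6.png

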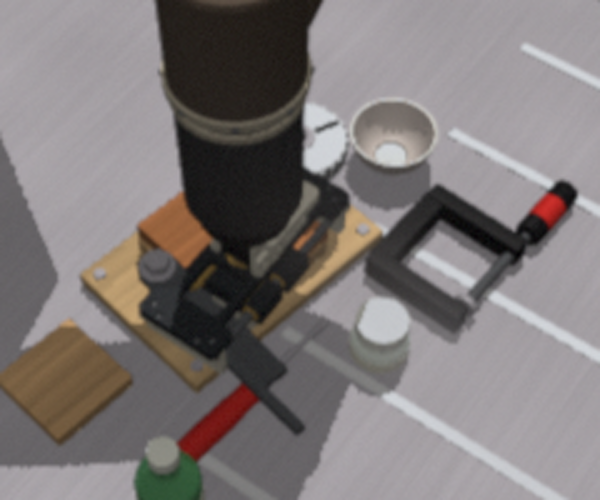

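The strap is hard against its stop: it lies beside the boards (250,365) with 66 N reaction. I'll back off and lift clear.

Emit:
{"method": "move_arm", "body": {"rows": "0 0 0 0 -0.012 0 0; 0 0 0 0 -0.012 0 0; 0 0 0 0 0 0 0; 0 0 0 0 0 -0.04 0; 0 0 0 0 0 -0.05 0; 0 0 0 0 0 -0.05 0; 0 0 0 -0.05 0 0 0; 0 0 0 -0.05 0 0 0"}}

```text
t: 15.38
eef_pos: [0.4907, -0.0271, 0.2197]
ee_rot: [3.141, -0.001, -0.001]
force: [0.1, 0.2, 0.9]
width: 0.0
gripper_force: 0.0
```

Emit:
{"method": "move_arm", "body": {"rows": "0 0 0 -0.05 0 0 0; 0 0 0 -0.05 0 0 0; 0 0 0 0 0 0 0; 0 0 0 0 0 0 0"}}

```text
t: 15.88
eef_pos: [0.3921, -0.0264, 0.2202]
ee_rot: [-3.141, -0.002, 0.001]
force: [0.6, 1.0, -0.4]
width: 0.0009
gripper_force: 0.0
```

```bash
python3 slot.py .116; python3 - <<'E'
from h import *
p,d=arm.grab_frame("scene"); w=cloud("scene",d)
m=(d>0)&(w[...,2]>.081)&(w[...,2]<.089)&(np.hypot(w[...,0]-.585,w[...,1]+.075)<.13)&(np.hypot(w[...,0]-.529,w[...,1]-.121)>.06)
q=w[m][:,:2].astype(np.float32); print(len(q),q.mean(0),cv2.fitLine(q,cv2.DIST_HUBER,0,.01,.01).ravel())
cv2.imwrite("pics/s7.png",cv2.resize(p[100:300,170:410],None,fx=2.5,fy=2.5,interpolation=cv2.INTER_CUBIC))
E
```

```text
[('scene', 62, 104, 196), ('top', 66, 61, 164)]
15.975 [ 0.3924 -0.0262  0.2196] [ 0.4 -0.  -0.5]
1099 [ 0.5886009  -0.07752977] [ 0.97041476 -0.24144396  0.58891624 -0.07936882]
```

View pics/s7.png

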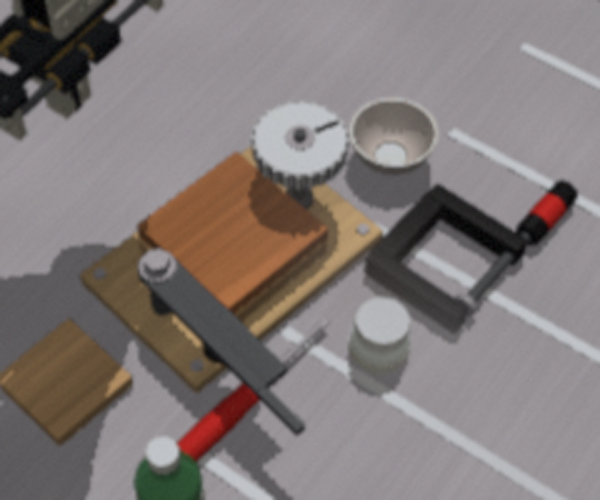

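The strap is open at -14°, a swing of about 1.6 rad from 79.7°. The nut still reads 64°, the boards haven't shifted and the robot is clear.

```bash
python3 -c "
from station import arm
print(arm.job_done())"
```

```text
the job is handed in; nothing more can be done
None
```

The job is handed in at about 16 s: the nut is loosened by about 2.2 turns, the strap was then swung open to its stop (about 1.6 rad), and nothing else looked moved; the hand-in returned no verdict.

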